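Put the pencil and the chisel away on the joiner's bench

TASK

The thick pencil and the wood chisel are standing in the drilled rack on the bench. Put each away where it lives: drop the pencil, point up, into the narrow tin, and the chisel, blade down, into the dark wooden stand with the one square well, and leave both holders standing.

Things in the scene. Friction and masses are not known exactly. Their poses are not given: they have to be found in the camera images.
- pencil: Thick bare-wood round pencil, 16 mm diameter, 175 mm long, 40 g; its top 22 mm is a cone with a dark tip. Starts point up, loose in one of three 20 mm holes, 70 mm apart (hole floor 10 mm above the bench), of a fixed wood rack 62 x 220 x 75 mm high; leans under 6°. A short flat-topped dowel there is no part of the job. Origin: centre of lower end; z to the point; y along the row at the start.
- chisel: Small wood chisel, 160 mm long, 120 g: steel blade 16 x 5 mm, 60 mm long; brass ferrule 25 mm diameter, 12 mm high; bulging wooden handle 88 mm long, 25 to 33 mm thick (27 to 29 mm at 100 to 125 mm from the edge). Starts upright in the same rack, blade in a hole, ferrule resting on the rack's top, 75 mm up. Origin: middle of the cutting edge; z to the handle's end; y along the row at the start.
- tin: Narrow round open plain steel tin, 58 mm in outer diameter, 90 mm high, wall 2 mm (54 mm inside), floor 4 mm thick, weighted to 250 g, loose on the bench. Empty. Origin: centre of its underside; z up.
- stand: Dark wooden block, 80 x 80 mm and 90 mm high, 500 g, loose on the bench, with one square well 48 x 48 mm in the middle of its top, 75 mm deep (well floor 15 mm above the bench). Origin: centre of its underside; z up; x and y along its sides.
Not all that is in view belongs to the job. Of the things like the stand, leave any that is blue; of the rest the smaller one is meant. Of the things shaped like the tin, the steel one is meant.

How it is judged:
By the outcome, as a careful person would: the job done as asked, in the order asked, and still so for the second after the job is handed in, with the robot touching nothing.
It also fails if it takes over 70 s, if anything falls off the work surface, if the arm or the gripper's body presses on something with over 40 N, if the wrist force passes 120 N, or if a joint passes its speed limit or range.

ROBOT

A 6-joint arm with a two-finger parallel gripper is mounted at the origin on the work surface. World frame = base frame: x ahead of the robot, y to its left, z up, the work surface at z = 0. Lengths are in m, angles in rad, forces in N, time in s.
With the tool pointing down it reaches from about 0.3 to 0.875 m from the base axis. Payload 6.4 kg.
Tool frame: the origin (TCP) lies at the very end of the fingers, on their centre line; the grasp point (between the pads) lies 19 mm behind it; z points along the fingers, y is the line along which they close (so a half turn about z gives the same grasp; the last joint's range is limited). The gripper opens to 85 mm and grips with 20 to 120 N. Pads are 22 mm wide; open, the fingers measure 114 mm over their backs; the gripper's body (76 mm by 85 mm) begins 54 mm behind the grasp point. The pads swing forward as they close: fully open they stand 13 mm farther back than shut.
Start: joints at [0.971, 0.181, 1.607, -0, 1.354, -0.206], TCP at [0.221, 0.531, 0.231] pointing down, gripper open.
Joint ranges: [-2.99, 2.99], [-0.89, 2.07], [0.3, 2.58], [-1.14, 4.28], [0, 2.63], [-3.12, 3.12]. Speed limits (rad/s): [2.57, 2.57, 3.01, 3.14, 3.14, 3.14].

INTERFACE

Orientations are given as a unit quaternion [w, x, y, z].
In Python, from bench import ctrl, camera, calibration, order, outline_of gives the robot as it stands.
- The arm moves only by the tool move_arm, never from a script. Its argument "series" is a list that holds one entry, the list of rows, each a list of 5 numbers: the opening, from 0 (shut) to 1 (fully open), then the shift along the tool's x, y, z in mm, then the turn about the tool's z in rad. A call has exactly 10 rows; each row is the pose to reach, as a shift and turn from the pose commanded when the call began, along the tool's axes at that moment; what a row does not reach only later rows make up. A row lasts 1/12 s, in which the tool goes at most 41.7 mm and 7.16 degrees, less where a joint would pass 70% of its speed; a pose out of reach is approached as far as the arm can. A call with a gripper value outside its range is refused whole. The fingers move at their own pace and stop on an object; the grip force is fixed at half the most. Time passes only in rows, so rows that repeat a pose let the fingers close, or fill a call up. It gives the time, the measured TCP pose, the force, the opening and the grip force at its end, in the units of the state.
- ctrl.get_obs(): the state, without advancing time (a new reading comes with each control period).
- camera(name): name is "scene" or "top" or "wrist"; returns (picture, depth): 400x640x3 uint8, blue, green, red; 400x640 float32, m along the optical axis (not along the pixel's ray), 0 where there is no reading.
- calibration(name): a dict with "intrinsics" (3x3 intrinsics, pixels), "rvec" (rotation vector, rad) and "tvec" (3), from world to camera coordinates, as OpenCV has them. Camera axes: x right, y down, z forward; pixel columns grow to the right and rows downward; lengths in m; the calibration is good to about 2 mm. A picture is of the moment at which its call begins: read the wrist's pose just before it. calibration takes no time and is no camera call; for the wrist camera it gives the pose at the moment of the call.
- order.hand_in(): hands the job in; it is judged then, once.
Trained networks look in the newest picture that a camera, given by its name, has taken for a name from the list of things; names that differ only in an ending like _2 or _b are one class to them, and where a whole thing is asked for, a point or a joint stands for the part that bears it (a point fixed in the world has none). Each returns a list of dicts, best first, with "conf" (0 to 1); they miss things now and then, are a little off and sometimes report something else, mostly with a low value. They report only what shows in the picture. A call takes as long as a camera call. They do not tell look-alikes from the thing itself.
- outline_of(target, camera): "region" (400x640 bool, what is visible of it) and "bbox" ([centre column, centre row, width, height] in pixels, round what is visible of it).
The state is a dict: "time_s": time; "q": joint angles; "dq": joint speeds; "joint_efforts": joint torques, N m; "eef_pos": TCP position; "eef_rot": TCP orientation; "wrist_force": force on the tool from outside, world axes, zero at the start; "torque": the same for the moment, N m; "opening": opening from 0.0 (shut) to 1.0 (fully open); "grasp_force": force on a finger pad.
Only numpy, scipy, OpenCV 4.12 (cv2) and the standard library are available. Lean on these libraries where they do the work, as an engineer would, in place of code of your own. Each camera call takes 0.05 s, during which the arm holds its last target. There are 200 camera calls.

## Working session

There is one attempt and no reset: what is moved stays moved. The work goes in short steps, Python scripts to look and compute and a tool call to move; the robot and the scene stay as the last step left them, time stands still between calls to the robot, and variables do not carry over. Pictures are saved under pics/ and viewed, at most 10 in all, crops included, and the job is handed in when it is done.

Besides the shell and the picture viewer there is one more tool, called after "Emit:" in YAML: its name, and indented under it one key for each argument. move_arm: Moves the arm, as the interface text tells. Its arguments: {"type":"object","properties":{"series":{"type":"array","items":{"type":"array","items":{"type":"array","items":{"type":"number"}}}}},"required":["series"]}

```bash
ls; mkdir -p pics; cat > h.py <<'E'
import numpy as np, cv2
from bench import ctrl, camera, calibration, order, outline_of
def cal(n):
    c=calibration(n); K=np.array(c["intrinsics"],float); R=cv2.Rodrigues(np.array(c["rvec"],float))[0]; return K,R,np.array(c["tvec"],float).ravel()
def cloud(n,depth):
    K,R,t=cal(n); v,u=np.mgrid[:400,:640]
    P=np.stack([(u-K[0,2])/K[0,0]*depth,(v-K[1,2])/K[1,1]*depth,depth],-1)
    return (P-t)@R      # world, 400x640x3
def proj(n,p):
    K,R,t=cal(n); q=R@np.array(p)+t; q=K@q; return q[:2]/q[2]
def toolR():
    q=ctrl.get_obs()["eef_rot"]; w,x,y,z=q
    from scipy.spatial.transform import Rotation as Ro
    return Ro.from_quat([x,y,z,w]).as_matrix()
E
python3 - <<'E'
from h import *
o=ctrl.get_obs(); print({k:np.round(v,3) for k,v in o.items()}); print(toolR().round(3))
for n in ("scene","top"):
    im,d=camera(n); cv2.imwrite(f"pics/{n}0.png",im); W=cloud(n,d); np.savez(f"{n}0.npz",im=im,d=d,W=W)
    for t in ("pencil","chisel","tin","stand"):
        for r in outline_of(t,n):
            m=r["region"]&(d>0); 
            if m.sum()<5: continue
            w=W[m]; top=w[w[:,2]>np.percentile(w[:,2],97)-.006]
            print(n,t,round(r["conf"],2),np.round(r["bbox"]),"med",np.median(w,0).round(3),"top",top.mean(0).round(3),"min",w.min(0).round(3),"max",w.max(0).round(3))
E
```

```text
pics
{'time_s': np.float64(0.0), 'q': array([ 0.971,  0.182,  1.608, -0.   ,  1.354, -0.206]), 'dq': array([ 0.001, -0.   , -0.001,  0.   , -0.001,  0.001]), 'joint_efforts': array([ 0.0000e+00, -4.4488e+01, -3.5133e+01, -0.0000e+00,  9.0000e-03,
       -0.0000e+00]), 'eef_pos': array([0.22, 0.53, 0.23]), 'eef_rot': array([-0.   ,  0.196,  0.981, -0.001]), 'wrist_force': array([ 0.972, -0.122,  0.28 ]), 'torque': array([ 0.053, -0.017,  0.006]), 'grasp_force': np.float64(0.0), 'opening': np.float64(0.998)}
[[-0.923  0.384 -0.001]
 [ 0.384  0.923 -0.002]
 [ 0.    -0.002 -1.   ]]
scene pencil 0.94 [464. 201.  15.  46.] med [0.491 0.22  0.128] top [0.487 0.219 0.178] min [ 0.212  0.175 -0.002] max [0.497 0.227 0.184]
scene chisel 0.77 [396. 189.  18.  44.] med [0.518 0.084 0.135] top [0.512 0.082 0.174] min [ 0.246 -0.018 -0.002] max [0.526 0.097 0.178]
scene chisel 0.37 [244. 172.  29.  51.] med [ 0.538 -0.275  0.061] top [ 0.525 -0.285  0.088] min [ 0.38  -0.395 -0.002] max [ 0.619 -0.233  0.093]
scene tin 0.86 [244. 173.  27.  45.] med [ 0.538 -0.274  0.062] top [ 0.526 -0.285  0.087
[... 1074 characters left out ...]
160.  29.  27.] med [ 0.645 -0.258  0.017] top [ 0.629 -0.252  0.088] min [ 0.612 -0.281 -0.003] max [ 0.669 -0.225  0.094]
top tin 0.7 [363. 212.  24.  22.] med [ 0.498 -0.185  0.006] top [ 0.494 -0.181  0.09 ] min [ 0.467 -0.218 -0.004] max [ 0.525 -0.152  0.096]
top stand 0.96 [466. 171.  64.  58.] med [ 0.605 -0.437  0.119] top [ 0.604 -0.435  0.128] min [ 0.533 -0.549 -0.006] max [ 0.701 -0.364  0.136]
top stand 0.64 [344. 163.  44.  44.] med [ 0.628 -0.133  0.087] top [ 0.625 -0.134  0.091] min [ 0.572 -0.191 -0.005] max [ 0.685 -0.08   0.099]
top stand 0.58 [390. 250.  49.  45.] med [ 0.401 -0.258  0.087] top [ 0.401 -0.255  0.091] min [ 0.346 -0.307 -0.002] max [ 0.456 -0.199  0.096]
```

```bash
python3 - <<'E'
import cv2
s=cv2.imread("pics/scene0.png");t=cv2.imread("pics/top0.png")
a=cv2.resize(s[110:270,120:520],(800,320),interpolation=cv2.INTER_CUBIC)
b=cv2.resize(t[120:290,160:520],(800,378),interpolation=cv2.INTER_CUBIC)[:280]
cv2.imwrite("pics/a.png",a);cv2.imwrite("pics/both.png",cv2.vconcat([a,b]))
E
```

```text
(no output)
```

View pics/both.png

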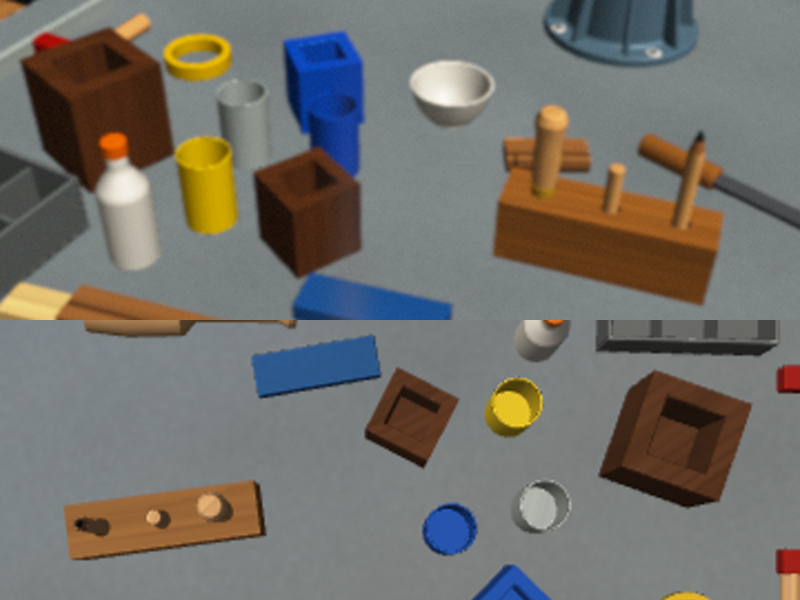

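Candidates, as scene pixels:
- **Stand:** big dark (172,164), small dark (274,215), blue (280,149). I take the small dark one.
- **Tin:** steel (244,173), yellow (223,200), blue (286,177). I take the steel one.
- **Pencil:** pointed, dark tip (464,201). The flat dowel beside it is at about (427,205), and the handled tool lying behind is at about (450,185).
- **Chisel:** the one standing in the rack (396,189).

Next I measure from both views and make one close crop to check the choice.

```bash
python3 - <<'E'
from h import *
from scipy.optimize import least_squares
D={n:np.load(f"{n}0.npz") for n in("scene","top")}
def near(n,c,r,z0,z1):
    W=D[n]["W"]; ok=(D[n]["d"]>0)&(np.hypot(W[...,0]-c[0],W[...,1]-c[1])<r)&(W[...,2]>z0)&(W[...,2]<z1); return W[ok]
for n in D:
    w=near(n,(.527,-.285),.045,.082,.1)
    f=least_squares(lambda p:np.hypot(w[:,0]-p[0],w[:,1]-p[1])-.028,[.527,-.285],loss="soft_l1",f_scale=.002).x
    print(n,"tin rim",f.round(4),len(w),np.median(w[:,2]).round(3))
    w=near(n,(.626,-.132),.07,.08,.105); (c,s,a)=cv2.minAreaRect((w[:,:2]*1000).astype(np.float32)); print(n,"stand top",np.round(c,1),np.round(s,1),round(a,1),np.median(w[:,2]).round(4))
    w=near(n,(.5,.15),.14,.068,.082); (c,s,a)=cv2.minAreaRect((w[:,:2]*1000).astype(np.float32)); print(n,"rack",np.round(c,1),np.round(s,1),round(a,1),np.median(w[:,2]).round(4))
    for nm,c,z0 in (("pencil",(.489,.217),.09),("chisel",(.513,.081),.09),("dowel",(.5,.15),.085)):
        w=near(n,c,.035,z0,.21)
        print(n,nm,"ztop",np.percentile(w[:,2],99.5).round(3),[ (round(z,3),w[abs(w[:,2]-z)<.01][:,:2].mean(0).round(4).tolist(),int((abs(w[:,2]-z)<.01).sum())) for z in np.arange(.1,.19,.02)])
    for nm,p in(("tin",(.53,-.285,.09)),("stand",(.626,-.132,.09)),("pencil",(.489,.217,.15)),("chisel",(.513,.081,.15))): print(nm,proj(n,p).round())
# back-direction: camera centres
    K,R,t=cal(n); print("cam",(-R.T@t).round(3))
s=D["scene"]["im"]
c=[cv2.resize(s[150:250,200:330],(520,400),interpolation=cv2.INTER_CUBIC)[:, :400],cv2.resize(s[150:250,375:475],(400,400),interpolation=cv2.INTER_CUBIC)]
cv2.imwrite("pics/close.png",cv2.hconcat(c))
E
```

```text
scene tin rim [ 0.5251 -0.2861] 178 0.087
scene stand top [ 625.  -132.2] [86.7 82.2] 64.6 0.0897
scene rack [496.5 149.7] [ 68.6 220.1] 9.0 0.0751
scene pencil ztop 0.183 [(np.float64(0.1), [0.4912, 0.22], 68), (np.float64(0.12), [0.4906, 0.2198], 74), (np.float64(0.14), [0.4913, 0.2196], 71), (np.float64(0.16), [0.4908, 0.2198], 78), (np.float64(0.18), [0.4878, 0.2194], 41)]
scene chisel ztop 0.177 [(np.float64(0.1), [0.5177, 0.0834], 94), (np.float64(0.12), [0.5181, 0.0839], 117), (np.float64(0.14), [0.5181, 0.0841], 104), (np.float64(0.16), [0.519, 0.0848], 141), (np.float64(0.18), [0.5121, 0.0819], 106)]
scene dowel ztop 0.127 [(np.float64(0.1), [0.5022, 0.1512], 67), (np.float64(0.12), [0.5002, 0.1509], 77), (np.float64(0.14), [nan, nan], 0), (np.float64(0.16), [nan, nan], 0), (np.float64(0.18), [nan, nan], 0)]
tin [240. 157.]
stand [273. 200.]
pencil [465. 192.]
chisel [394. 178.]
cam [1.294 0.334 0.716]
top tin rim [ 0.5253 -0.2867] 72 0.089
top stand top [ 625.8 -134.2] [79.5 82.2] 64.8 0.0901
top rack [498.3 149.6] [ 62.5 220.7] 9.2 0.0754
top pencil ztop 0.188 [(np.float64(0.1), [0.4855, 0.2119], 11), (np.float64(0.12), [0.4858, 0.2124], 13), (np.float64(0.14), [0.4863, 0.2132], 14), (np.float64(0.16), [0.486, 0.2138], 20), (np.float64(0.18), [0.4871, 0.2163], 21)]
top chisel ztop 0.18 [(np.float64(0.1), [0.5093, 0.068], 2), (np.float64(0.12), [0.503, 0.0708], 12), (np.float64(0.14), [0.5052, 0.0693], 6), (np.float64(0.16), [0.5078, 0.0777], 33), (np.float64(0.18), [0.5093, 0.0795], 111)]
top dowel ztop 0.13 [(np.float64(0.1), [0.498, 0.1434], 8), (np.float64(0.12), [0.4979, 0.1482], 37), (np.float64(0.14), [nan, nan], 0), (np.float64(0.16), [nan, nan], 0), (np.float64(0.18), [nan, nan], 0)]
tin [404. 201.]
stand [344. 161.]
pencil [198. 211.]
chisel [255. 202.]
cam [ 0.44  -0.09   1.369]<stdin>:14: RuntimeWarning: Mean of empty slice.
  ret = um.true_divide(
```

View pics/close.png

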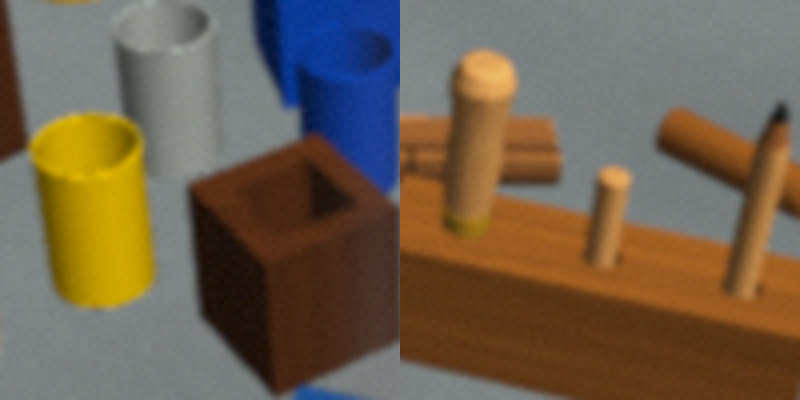

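The crop confirms the choices: steel tin near scene (241,165), small dark stand near (272,205), chisel with brass ferrule near (395,190), pencil with dark tip near (464,195). The dowel sits between the chisel and the pencil. I'm going above the pencil.

Emit:
move_arm:
  series:
    - [[1,-30,-15,0,0.1],[1,-68,-35,0,0.2],[1,-106,-54,0,0.32],[1,-144,-74,0,0.44],[1,-182,-93,0,0.56],[1,-220,-112,0,0.68],[1,-258,-132,0,0.8],[1,-296,-151,0,0.91],[1,-334,-171,0,1.016],[1,-366,-187,0,1.016]]

```text
time_s: 1.33
eef_pos: [0.4863, 0.218, 0.2316]
eef_rot: [0.0, 0.65, 0.76, 0.0]
wrist_force: [0.6, 0.7, 0.5]
opening: 1.003
grasp_force: 0.0
```

```bash
cat >> h.py <<'E'
def look(n,f):
    im,d=camera(n); W=cloud(n,d); cv2.imwrite(f"pics/{f}.png",im); np.savez(f"{f}.npz",im=im,d=d,W=W); return im,d,W
def tool_delta(target):
    o=ctrl.get_obs(); return (1000*toolR().T@(np.array(target)-o["eef_pos"])).round(1)
E
python3 - <<'E'
from h import *
print(toolR().round(3))
im,d,W=look("wrist","w1"); K,R,t=cal("wrist"); print("cam",(-R.T@t).round(3), "axis",R[2].round(2))
for c in("pencil","chisel"):
  for r in outline_of(c,"wrist"):
    m=r["region"]&(d>0); w=W[m]
    print(c,round(r["conf"],2),np.round(r["bbox"]),[(round(z,2),w[abs(w[:,2]-z)<.008][:,:2].mean(0).round(4).tolist(),int((abs(w[:,2]-z)<.008).sum())) for z in np.arange(.09,.19,.015)] if len(w) else 0)
E
```

```text
[[-0.155  0.988  0.001]
 [ 0.988  0.155  0.   ]
 [ 0.     0.001 -1.   ]]
cam [0.479 0.292 0.374] axis [ 0.05 -0.31 -0.95]
pencil 0.59 [321. 199.  15.  51.] [(np.float64(0.09), [0.4905, 0.2169], 56), (np.float64(0.1), [0.4907, 0.2168], 71), (np.float64(0.12), [0.4912, 0.217], 84), (np.float64(0.14), [0.4912, 0.2172], 94), (np.float64(0.15), [0.4909, 0.2172], 117), (np.float64(0.16), [0.4906, 0.2156], 218), (np.float64(0.18), [0.491, 0.2133], 146)]
chisel 0.85 [321. 321.  28.  71.] [(np.float64(0.09), [0.5133, 0.0827], 162), (np.float64(0.1), [0.5126, 0.0834], 204), (np.float64(0.12), [0.5125, 0.0833], 293), (np.float64(0.14), [0.5124, 0.0831], 304), (np.float64(0.15), [0.5122, 0.0847], 320), (np.float64(0.16), [0.5119, 0.0858], 420), (np.float64(0.18), [0.5118, 0.0855], 22)]
```

View pics/w1.png

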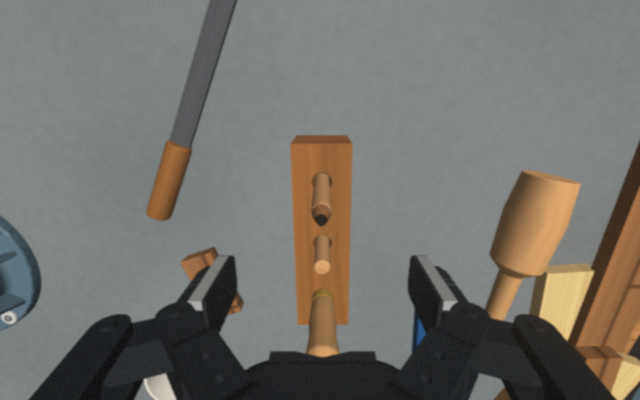

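The wrist picture shows the pencil centred between the fingers (tip at 321,217), with the dowel at (321,255) and the chisel at (321,320). Now descending and closing.

Emit:
move_arm:
  series:
    - [[1,-5,2,15,0],[1,-5,2,35,0],[1,-5,2,55,0],[1,-5,2,75,0],[1,-5,2,95,0],[1,-5,2,108,0],[1,-5,2,110,0],[0.5,-5,2,110,0],[0.2,-5,2,110,0],[0,-5,2,110,0]]

```text
time_s: 2.32
eef_pos: [0.4887, 0.2158, 0.1226]
eef_rot: [0.001, 0.648, 0.762, 0.001]
wrist_force: [-0.1, -0.3, -0.2]
opening: 0.605
grasp_force: 0.0
```

Emit:
move_arm:
  series:
    - [[0,0,0,0,0],[0,0,0,0,0],[0,0,0,0,0],[0,0,0,0,0],[0,0,0,0,0],[0,0,0,0,0],[0,0,0,0,0],[0,0,0,0,0],[0,0,0,0,0],[0,0,0,0,0]]

```text
time_s: 3.15
eef_pos: [0.4879, 0.2151, 0.1221]
eef_rot: [-0.0, 0.648, 0.762, -0.0]
wrist_force: [-3.8, -0.4, 6.8]
opening: 0.171
grasp_force: 58.2
```

Emit:
move_arm:
  series:
    - [[0,0,0,-10,0],[0,0,0,-25,0],[0,0,0,-45,0],[0,0,0,-65,0],[0,0,0,-90,0],[0,0,0,-115,0],[0,0,0,-140,0],[0,0,0,-165,0],[0,0,0,-185,0],[0,0,0,-200,0]]

```text
time_s: 3.98
eef_pos: [0.4886, 0.2152, 0.3246]
eef_rot: [0.001, 0.648, 0.762, 0.001]
wrist_force: [0.5, 0.8, -1.4]
opening: 0.167
grasp_force: 58.5
```

Emit:
move_arm:
  series:
    - [[0,-10,-1,0,0],[0,-25,-2,0,0],[0,-45,-4,0,0],[0,-70,-6,0,0],[0,-95,-8,0,0],[0,-125,-10,0,0],[0,-155,-13,0,0],[0,-185,-15,0,0],[0,-215,-18,0,0],[0,-240,-20,0,0]]

```text
time_s: 4.82
eef_pos: [0.5059, -0.0275, 0.3204]
eef_rot: [-0.0, 0.648, 0.761, -0.001]
wrist_force: [0.7, 0.2, 0.4]
opening: 0.167
grasp_force: 58.6
```

Emit:
move_arm:
  series:
    - [[0,-25,-2,0,0],[0,-55,-4,0,0],[0,-85,-7,0,0],[0,-115,-9,0,0],[0,-145,-12,0,0],[0,-175,-14,0,0],[0,-205,-17,0,0],[0,-235,-19,0,0],[0,-252,-20,0,0],[0,-258,-21,0,0]]

```text
time_s: 5.65
eef_pos: [0.5265, -0.2857, 0.32]
eef_rot: [-0.001, 0.649, 0.761, -0.0]
wrist_force: [0.3, 0.7, -1.5]
opening: 0.168
grasp_force: 58.5
```

```bash
python3 - <<'E'
from h import *
o=ctrl.get_obs(); print(o["eef_pos"].round(4),o["opening"],o["grasp_force"],o["time_s"]); print(toolR().round(3))
for n in("scene","top","wrist"):
  im,d,W=look(n,n+"2")
  for r in outline_of("pencil",n)[:2]:
    m=r["region"]&(d>0); w=W[m]; w=w[(w[:,2]>.15)&(np.hypot(w[:,0]-o["eef_pos"][0],w[:,1]-o["eef_pos"][1])<.06)]
    print(n,round(r["conf"],2),np.round(r["bbox"]),len(w))
    if len(w)>10: print([(round(z,2),w[abs(w[:,2]-z)<.012][:,:2].mean(0).round(4).tolist(),int((abs(w[:,2]-z)<.012).sum())) for z in np.arange(.21,.4,.02)],w[:,2].min().round(3),w[:,2].max().round(3))
  print(n,"proj tcp",proj(n,o["eef_pos"]).round(),"tin",proj(n,(.525,-.2865,.09)).round())
E
```

```text
[ 0.5265 -0.2857  0.32  ] 0.16799284028208641 58.52857768535614 5.65
[[-0.157  0.988 -0.002]
 [ 0.988  0.157  0.001]
 [ 0.001 -0.001 -1.   ]]
scene proj tcp [231.  60.] tin [241. 156.]
top 0.39 [412. 198.   6.   6.] 50
[(np.float64(0.21), [0.521, -0.2758], 6), (np.float64(0.23), [0.5228, -0.2746], 10), (np.float64(0.25), [0.5235, -0.2742], 14), (np.float64(0.27), [0.524, -0.2739], 13), (np.float64(0.29), [0.5241, -0.2736], 12), (np.float64(0.31), [0.524, -0.2733], 5), (np.float64(0.33), [nan, nan], 0), (np.float64(0.35), [nan, nan], 0), (np.float64(0.37), [nan, nan], 0), (np.float64(0.39), [nan, nan], 0)] 0.21 0.307
top proj tcp [422. 195.] tin [405. 203.]
wrist 0.8 [326. 266.  39. 165.] 4226
[(np.float64(0.21), [0.5248, -0.2734], 59), (np.float64(0.23), [0.5257, -0.2735], 147), (np.float64(0.25), [0.5258, -0.2735], 196), (np.float64(0.27), [0.526, -0.2736], 257), (np.float64(0.29), [0.5262, -0.2735], 344), (np.float64(0.31), [0.5264, -0.2735], 468), (np.float64(0.33), [0.5265, -0.2732], 642), (np.float64(0.35), [0.5267, -0.2737], 1054), (np.float64(0.37), [0.5271, -0.2757], 1671), (np.float64(0.39), [0.5275, -0.2781], 305)] 0.209 0.384
wrist proj tcp [318. 262.] tin [319. 169.]<stdin>:8: RuntimeWarning: Mean of empty slice.
  ret = um.true_divide(
```

Emit:
move_arm:
  series:
    - [[0,-6,-1,15,0],[0,-6,-1,35,0],[0,-6,-1,60,0],[0,-6,-1,85,0],[0,-6,-1,110,0],[0,-6,-1,130,0],[0,-6,-1,150,0],[0,-6,-1,168,0],[0,-6,-1,184,0],[0,-6,-1,194,0]]

```text
time_s: 6.78
eef_pos: [0.5269, -0.2871, 0.1256]
eef_rot: [-0.001, 0.647, 0.762, 0.0]
wrist_force: [0.3, 1.2, -0.4]
opening: 0.169
grasp_force: 58.5
```

Emit:
move_arm:
  series:
    - [[0,0,0,3,0],[0,0,0,4,0],[0,0,0,4,0],[0,0,0,4,0],[0.2,0,0,4,0],[0.25,0,0,4,0],[0.3,0,0,4,0],[0.35,0,0,4,0],[0.45,0,0,4,0],[0.5,0,0,4,0]]

```text
time_s: 7.62
eef_pos: [0.5274, -0.2891, 0.1234]
eef_rot: [0.0, 0.648, 0.762, -0.0]
wrist_force: [-0.3, -0.3, 0.3]
opening: 0.502
grasp_force: 0.0
```

```bash
python3 - <<'E'
from h import *
im,d,W=look("wrist","w3"); s,_,_=look("scene","s3")
cv2.imwrite("pics/c3.png",cv2.hconcat([cv2.resize(im,(480,300)),cv2.resize(s[70:220,190:340],(300,300))]))
o=ctrl.get_obs();print(o["opening"],o["grasp_force"],o["wrist_force"].round(1))
E
```

```text
0.4997167373566569 0.0 [ 0.3 -1.1  0.1]
```

View pics/c3.png

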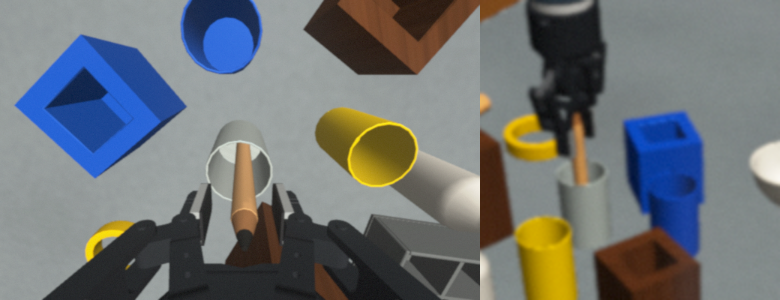

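The pencil stands point up in the steel tin: in the wrist half, from (240,155) to its tip at (245,240), between the open fingers. I'm raising and going back to the chisel.

Emit:
move_arm:
  series:
    - [[0.6,0,0,0,0],[0.8,0,0,0,0],[1,0,0,0,0],[1,0,0,-10,0],[1,0,0,-30,0],[1,0,0,-55,0],[1,0,0,-80,0],[1,0,0,-105,0],[1,0,0,-125,0],[1,0,0,-140,0]]

```text
time_s: 8.55
eef_pos: [0.528, -0.2895, 0.2669]
eef_rot: [0.002, 0.648, 0.762, 0.0]
wrist_force: [1.4, -0.5, -0.3]
opening: 0.997
grasp_force: 0.0
```

Emit:
move_arm:
  series:
    - [[1,15,2,0,0],[1,45,5,0,0],[1,80,9,0,0],[1,120,14,0,0],[1,160,18,0,0],[1,200,23,0,0],[1,240,27,0,0],[1,280,32,0,0],[1,320,36,0,0],[1,355,40,0,0]]

```text
time_s: 9.38
eef_pos: [0.5083, 0.071, 0.2628]
eef_rot: [-0.001, 0.648, 0.762, -0.0]
wrist_force: [0.3, -1.7, 0.1]
opening: 1.001
grasp_force: 0.0
```

```bash
python3 - <<'E'
from h import *
o=ctrl.get_obs(); print(o["eef_pos"].round(4)); print(toolR().round(3))
for n in("scene","top","wrist"):
  im,d,W=look(n,n+"4")
  for t in("chisel","pencil"):
   for r in outline_of(t,n)[:2]:
    m=r["region"]&(d>0); w=W[m]; w=w[w[:,2]>.08]
    if len(w)>10: print(n,t,round(r["conf"],2),[(round(z,2),w[abs(w[:,2]-z)<.01][:,:2].mean(0).round(4).tolist()) for z in np.arange(.1,.2,.02) if (abs(w[:,2]-z)<.01).any()])
print("to chisel",tool_delta((.511,.081,.111)))
s=np.load("scene4.npz")["im"];c=np.load("wrist4.npz")["im"]
cv2.imwrite("pics/c4.png",cv2.hconcat([cv2.resize(c,(480,300)),cv2.resize(s[70:220,190:340],(300,300))]))
E
```

```text
[0.5083 0.071  0.2628]
[[-0.161  0.987 -0.001]
 [ 0.987  0.161  0.001]
 [ 0.001 -0.001 -1.   ]]
scene pencil 0.52 [(np.float64(0.1), [0.5322, -0.2822]), (np.float64(0.12), [0.5327, -0.282]), (np.float64(0.14), [0.5324, -0.2822]), (np.float64(0.16), [0.5321, -0.2821]), (np.float64(0.18), [0.5317, -0.2828])]
top pencil 0.54 [(np.float64(0.1), [0.5274, -0.2799]), (np.float64(0.12), [0.5269, -0.2798]), (np.float64(0.14), [0.5266, -0.2804]), (np.float64(0.16), [0.5264, -0.2817]), (np.float64(0.18), [0.529, -0.2836])]
wrist chisel 0.95 [(np.float64(0.1), [0.5074, 0.0896]), (np.float64(0.12), [0.5079, 0.0895]), (np.float64(0.14), [0.5071, 0.0899]), (np.float64(0.16), [0.5083, 0.086]), (np.float64(0.18), [0.509, 0.0795])]
to chisel [ 14.1   3.4 152.1]
```

View pics/c4.png

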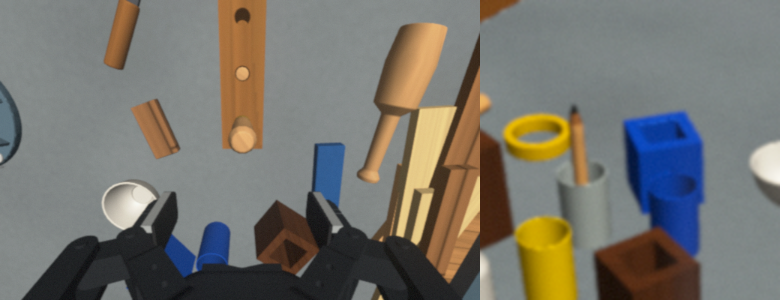

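The pencil stands in the steel tin (right half, tip at 575,108). The chisel is just ahead of the fingers (240,135). I'm descending on it.

Emit:
move_arm:
  series:
    - [[1,9,2,5,0],[1,10,2,20,0],[1,10,2,40,0],[1,10,2,62,0],[1,10,2,84,0],[1,10,2,106,0],[1,10,2,126,0],[1,10,2,142,0],[1,10,2,150,0],[1,10,2,152,0]]

```text
time_s: 10.67
eef_pos: [0.509, 0.0779, 0.1093]
eef_rot: [-0.001, 0.648, 0.761, -0.001]
wrist_force: [0.9, 0.0, -0.0]
opening: 0.998
grasp_force: 0.0
```

Emit:
move_arm:
  series:
    - [[0.8,0,0,0,0],[0.6,0,0,0,0],[0.4,0,0,0,0],[0,0,0,0,0],[0,0,0,0,0],[0,0,0,0,0],[0,0,0,0,0],[0,0,0,0,0],[0,0,0,0,0],[0,0,0,0,0]]

```text
time_s: 11.5
eef_pos: [0.511, 0.078, 0.1122]
eef_rot: [0.001, 0.648, 0.762, 0.001]
wrist_force: [-1.0, 0.8, 6.3]
opening: 0.319
grasp_force: 53.0
```

Emit:
move_arm:
  series:
    - [[0,0,0,-6,0],[0,0,0,-18,0],[0,0,0,-35,0],[0,0,0,-55,0],[0,0,0,-75,0],[0,0,0,-95,0],[0,0,0,-115,0],[0,0,0,-135,0],[0,0,0,-145,0],[0,0,0,-150,0]]

```text
time_s: 12.33
eef_pos: [0.5109, 0.0779, 0.2629]
eef_rot: [0.001, 0.648, 0.762, 0.001]
wrist_force: [-0.3, -0.2, -1.7]
opening: 0.322
grasp_force: 53.8
```

Emit:
move_arm:
  series:
    - [[0,-10,4,0,0],[0,-30,11,0,0],[0,-55,19,0,0],[0,-85,30,0,0],[0,-115,40,0,0],[0,-145,51,0,0],[0,-175,62,0,0],[0,-200,71,0,0],[0,-218,77,0,0],[0,-226,80,0,0]]

```text
time_s: 13.17
eef_pos: [0.6254, -0.1356, 0.2585]
eef_rot: [-0.001, 0.649, 0.761, -0.001]
wrist_force: [-0.2, -0.5, -1.6]
opening: 0.321
grasp_force: 53.8
```

```bash
python3 - <<'E'
from h import *
o=ctrl.get_obs(); e=o["eef_pos"]; print(e.round(4),o["opening"],o["grasp_force"]); print(toolR().round(3))
for n in("scene","top","wrist"):
  im,d,W=look(n,n+"5")
  for r in outline_of("chisel",n)[:2]:
    m=r["region"]&(d>0); w=W[m]; w=w[(w[:,2]>.1)&(np.hypot(w[:,0]-e[0],w[:,1]-e[1])<.06)]
    if len(w)>10: print(n,round(r["conf"],2),[(round(z,2),w[abs(w[:,2]-z)<.008][:,:2].mean(0).round(4).tolist(),int((abs(w[:,2]-z)<.008).sum())) for z in np.arange(.165,.33,.02) if (abs(w[:,2]-z)<.008).any()],w[:,2].min().round(3),w[:,2].max().round(3))
  w=W[(d>0)&(np.hypot(W[...,0]-.626,W[...,1]+.133)<.065)&(W[...,2]>.08)&(W[...,2]<.1)]
  if len(w)>20: c,s,a=cv2.minAreaRect((w[:,:2]*1000).astype(np.float32)); print(n,"stand",np.round(c,1),np.round(s,1),round(a,1))
c=np.load("wrist5.npz")["im"];s=np.load("scene5.npz")["im"]
cv2.imwrite("pics/c5.png",cv2.hconcat([cv2.resize(c,(480,300)),cv2.resize(s[90:260,190:360],(300,300))]))
E
```

```text
[ 0.6254 -0.1356  0.2585] 0.32130626850801547 53.796120362821966
[[-0.158  0.987 -0.003]
 [ 0.987  0.158  0.   ]
 [ 0.001 -0.003 -1.   ]]
scene 0.95 [(np.float64(0.16), [0.6261, -0.1319], 31), (np.float64(0.18), [0.6259, -0.1308], 54), (np.float64(0.2), [0.6261, -0.1314], 62), (np.float64(0.22), [0.6324, -0.1269], 66), (np.float64(0.24), [0.633, -0.1258], 95), (np.float64(0.26), [0.6298, -0.12], 51), (np.float64(0.28), [0.6275, -0.1203], 49), (np.float64(0.3), [0.6297, -0.1184], 58), (np.float64(0.32), [0.6266, -0.1202], 9)] 0.163 0.32
scene stand [ 624.6 -133.6] [85.9 82.1] 63.8
top stand [ 624.7 -133.7] [79.5 79.5] 64.9
wrist 0.82 [(np.float64(0.16), [0.6246, -0.1216], 4), (np.float64(0.18), [0.6234, -0.1217], 43), (np.float64(0.2), [0.6235, -0.1218], 54), (np.float64(0.22), [0.6227, -0.1198], 184), (np.float64(0.24), [0.6227, -0.119], 338), (np.float64(0.26), [0.6231, -0.1186], 661), (np.float64(0.28), [0.6233, -0.1189], 898), (np.float64(0.3), [0.6229, -0.1174], 1437), (np.float64(0.32), [0.6242, -0.1242], 3559)] 0.171 0.336
wrist stand [ 625.6 -135.4] [80.4 80.2] 64.4
```

View pics/c5.png

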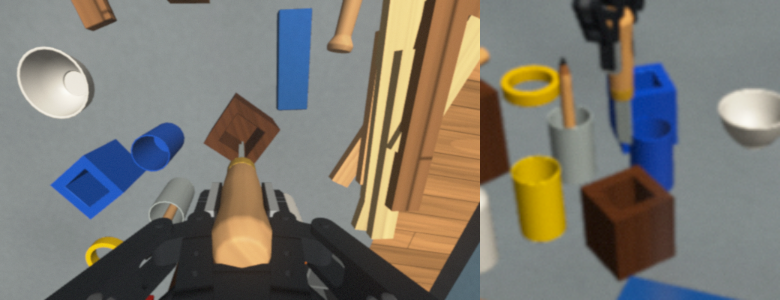

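The chisel hangs upright, blade down, just in front of the stand's well (blade at (240,150) over the well at (243,130) in the wrist half). I'm correcting by 5 mm and lowering.

Emit:
move_arm:
  series:
    - [[0,-4,0,8,0],[0,-5,0,22,0],[0,-5,0,40,0],[0,-5,0,60,0],[0,-5,0,80,0],[0,-5,0,98,0],[0,-5,0,114,0],[0,-5,0,127,0],[0,-5,0,135,0],[0,-5,0,138,0]]

```text
time_s: 14.3
eef_pos: [0.6254, -0.1366, 0.1216]
eef_rot: [-0.001, 0.648, 0.762, -0.0]
wrist_force: [0.3, -0.5, -1.1]
opening: 0.32
grasp_force: 53.8
```

Emit:
move_arm:
  series:
    - [[0,0,0,1,0],[0,0,0,2,0],[0,0,0,3,0],[0,0,0,4,0],[0,0,0,5,0],[0,0,0,5,0],[0,0,0,5,0],[0,0,0,5,0],[0,0,0,5,0],[0,0,0,5,0]]

```text
time_s: 15.13
eef_pos: [0.6263, -0.1373, 0.1184]
eef_rot: [0.0, 0.648, 0.762, 0.0]
wrist_force: [0.2, -0.5, -0.5]
opening: 0.324
grasp_force: 53.8
```

```bash
python3 - <<'E'
from h import *
im,d,W=look("wrist","w6"); s,_,_=look("scene","s6")
cv2.imwrite("pics/c6.png",cv2.hconcat([cv2.resize(im,(480,300)),cv2.resize(s[110:280,190:360],(300,300))]))
E
```

```text
(no output)
```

View pics/c6.png

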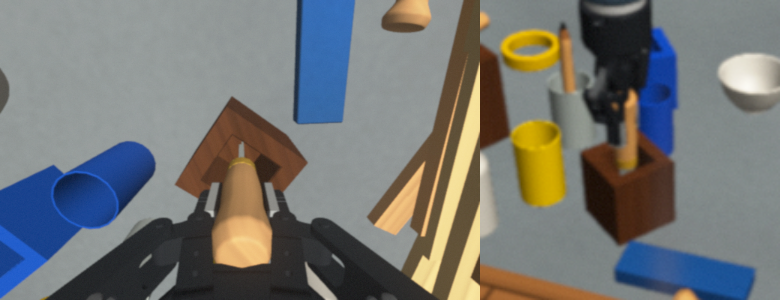

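The blade is inside the well, with the ferrule just at the rim (625,168 in the right half). I'm lowering the last few mm and releasing.

Emit:
move_arm:
  series:
    - [[0,0,0,1,0],[0,0,0,2,0],[0,0,0,3,0],[0,0,0,3,0],[0.33,0,0,3,0],[0.38,0,0,3,0],[0.43,0,0,3,0],[0.5,0,0,3,0],[0.6,0,0,3,0],[0.8,0,0,3,0]]

```text
time_s: 16.07
eef_pos: [0.6264, -0.1373, 0.1155]
eef_rot: [0.0, 0.648, 0.762, 0.0]
wrist_force: [-0.0, -0.2, 0.1]
opening: 0.722
grasp_force: 0.0
```

Emit:
move_arm:
  series:
    - [[1,0,0,0,0],[1,0,0,0,0],[1,0,0,-6,0],[1,0,0,-20,0],[1,0,0,-40,0],[1,0,0,-62,0],[1,0,0,-85,0],[1,0,0,-110,0],[1,0,0,-130,0],[1,0,0,-140,0]]

```text
time_s: 16.9
eef_pos: [0.6278, -0.1378, 0.2606]
eef_rot: [0.003, 0.648, 0.762, 0.001]
wrist_force: [0.5, 0.2, 0.2]
opening: 1.0
grasp_force: 0.0
```

```bash
python3 - <<'E'
from h import *
s,d,W=look("scene","s7"); w,_,_=look("wrist","w7")
for t in("chisel","pencil"):
  for r in outline_of(t,"scene")[:2]:
    p=W[r["region"]&(d>0)]; print(t,round(r["conf"],2),np.median(p,0).round(3),p[:,2].max().round(3))
cv2.imwrite("pics/c7.png",cv2.hconcat([cv2.resize(w,(480,300)),cv2.resize(s[110:280,190:360],(300,300))]))
E
```

```text
chisel 0.78 [ 0.609 -0.135  0.131] 0.174
pencil 0.74 [ 0.533 -0.282  0.122] 0.176
```

View pics/c7.png

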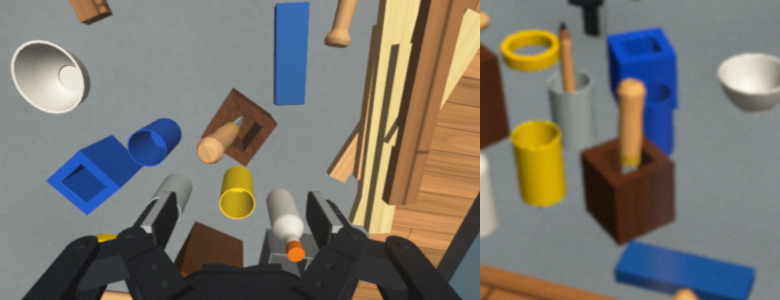

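The chisel stands in the dark stand, leaning slightly, with its top at z 0.174, which matches the blade resting on the well floor. The pencil is still upright in the steel tin, both holders are standing and the gripper is clear.

```bash
python3 -c "
from bench import order
print(order.hand_in())"
```

```text
the job is handed in; nothing more can be done
None
```

I put the pencil point up in the steel tin, then the chisel blade down in the small dark stand; both holders were still standing when I handed the job in, at about 17 s of the 70 s allowed.

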